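# Pen the glaze jars for the move

### The arm

A 6-joint arm with a two-finger parallel gripper is mounted at the origin on the work surface. World frame = base frame: x ahead of the robot, y to its left, z up, the work surface at z = 0. Lengths are in m, angles in rad, forces in N, time in s.
With the tool pointing down it reaches from about 0.3 to 0.775 m from the base axis. Payload 14.6 kg.
Tool frame: the origin (TCP) lies midway between the tips of the shut fingers; the grasp point (between the pads) lies 19 mm behind it; z points along the fingers, y is the direction in which the jaws open and shut (so a half turn about z gives the same grasp; the last joint's range is limited). The gripper opens to 94 mm and grips with 3 to 60 N. Pads are 16 mm wide; open, the fingers measure 119 mm over their backs; the gripper's body (75 mm by 177 mm) begins 78 mm behind the grasp point.
Start: joints at [1.25, 0.3, 1.521, -0, 1.321, -0.067], TCP at [0.138, 0.532, 0.205] pointing down, gripper open.
Joint ranges: [-3.03, 3.03], [-0.79, 2.21], [0.23, 2.52], [-1.04, 4.18], [0, 3.07], [-2.55, 2.55]. Speed limits (rad/s): [2.22, 2.22, 2.57, 3.14, 3.14, 3.14].

### API

Orientations are given as [roll, pitch, yaw] about the fixed x, y, z axes, in that order (R = Rz(yaw) Ry(pitch) Rx(roll)).
In Python, from station import readout, imaging, job gives the robot as it stands.
- The arm moves only by the tool arm_command, never from a script. Its argument "increments" is a list of rows, each an object with "gripper": the opening, from 0 (shut) to 1 (fully open); "slide": the shift along the world's x, y, z in m, a list of three; "yaw": the turn about the world's z in rad. A call has 1 to 8 rows; each row is the pose to reach, as a shift and turn from the pose commanded when the call began; what a row does not reach only later rows make up. A row lasts 1/8 s, in which the tool goes at most 62.5 mm and 10.7 degrees, less where a joint would pass 70% of its speed; a pose out of reach is approached as far as the arm can. A call with a gripper value outside its range is refused whole. The fingers move at their own pace and stop on an object; "grip_force" is the grip in N (left out, the last holds). Time passes only in rows, so rows that repeat a pose let the fingers close. It gives the time, the measured TCP pose, the force and the opening at its end, in the units of the state.
- readout.get_obs(): the state, without advancing time (a new reading comes with each control period).
- imaging.camera(name): name is "scene" or "top" or "wrist"; returns a dict with "color" (480x640x3 uint8, red, green, blue), "mtx" (3x3 intrinsics, pixels), "rvec" (rotation vector, rad) and "tvec" (3), from world to camera coordinates, as OpenCV has them. Camera axes: x right, y down, z forward; pixel columns grow to the right and rows downward; lengths in m; the calibration is good to about 2 mm. The wrist camera is an equidistant fisheye: a pixel r from the principal point sees the ray r / f radians off the axis. A picture is of the moment at which its call begins. There is no depth.
- job.hand_in(): hands the job in, once; it reports no verdict.
The state is a dict: "time_s": time; "qpos": joint angles; "joint_vel": joint speeds; "tau": joint torques, N m; "ee_pos": TCP position; "eef_rot": TCP orientation; "force": force on the tool from outside, world axes, zero at the start; "moment": the same for the moment, N m; "grip_width": finger opening in m.
Only numpy, scipy, OpenCV 4.12 (cv2) and the standard library are available. Lean on these libraries where they do the work, as an engineer would, in place of code of your own. Each camera call takes 0.05 s, during which the arm holds its last target. There are 200 camera calls.

### The job

This bench is about to be wheeled to the kiln room. Slide the three glaze jars one at a time, upright and without lifting them off the bench, into single file in the wooden pen, then swing the pen's turn bar fully shut behind them. Don't disturb the cup, the bowl or the soap pump.

Things in the scene. Friction and masses are not known exactly. Their poses are not given: they have to be found in the camera images.
- pen: pen of pine battens screwed to the bench, the bare bench being its floor. Origin on the bench at the centre of its open mouth; x into the lane, y left looking in. Two parallel rails 30 mm high, 22 mm thick, inner faces at y = +44 and -44 mm (lane 88 mm wide), from x = 35 mm to the back stop at x = 312 mm. From x = 35 mm out to x = 0 the rail ends flare to a mouth about 128 mm wide.
- lane_end (a point): foot of the back stop's inner face, on the lane's centre line at bench height: pen x = 312 mm. The back stop is a batten 20 mm thick and 30 mm high.
- turnbar (a joint): angle (rad) of the turn bar, a flat pine bar on a bolt on the -y rail, turning level above the rails: 0 shut, straight across the lane along the pen's +y; grows counter-clockwise seen from above, out past the pen's -x, to 2.9. Starts open, 2.3 to 2.8; stays where left; about 1 N at its end moves it. 22 mm wide, round-ended, reaching 130 mm from the bolt, underside 31 and top 47 mm above the bench.
- bar_pivot (a point): axis of the turn bar's bolt, at pen x = 50, y = -57 mm, 39 mm above the bench (mid thickness of the bar); the bolt head, 20 mm across, stands 6 mm above the bar; the bar's round tail ends 11 mm behind the bolt.
- bar_stop (a point): top of the small dark wooden block on the +y rail (its mouth-side face, pen x = 61, y = 56 mm, 48 mm above the bench; block 12 by 20 mm) against which the shut bar rests. The shut bar covers x = 39 to 61 mm of the pen: three jars in file (240 mm) have 11 mm of slack between it and the back stop.
- bar_knob (a point): top of the dark wooden knob on the turn bar, 104 mm from the bolt along the bar's centre line, 78 mm above the bench; the knob is 26 mm across and 31 mm high.
- jar_green: closed pint glaze jar, white plastic with green label band and green screw lid: body 80 mm diameter, 70 mm high; lid 74 mm diameter; 92 mm high overall; 0.36 to 0.59 kg; slides on the bench. Too wide for many grippers: push it. Origin at the centre of its underside, at height 0 on the bench; z up its axis.
- jar_blue: closed pint glaze jar, white plastic with blue label band and blue screw lid: body 80 mm diameter, 70 mm high; lid 74 mm diameter; 92 mm high overall; 0.36 to 0.59 kg; slides on the bench. Too wide for many grippers: push it. Origin at the centre of its underside, at height 0 on the bench; z up its axis.
- jar_red: closed pint glaze jar, white plastic with red label band and red screw lid: body 80 mm diameter, 70 mm high; lid 74 mm diameter; 92 mm high overall; 0.36 to 0.59 kg; slides on the bench. Too wide for many grippers: push it. Origin at the centre of its underside, at height 0 on the bench; z up its axis.
- bisque_cup: loose terracotta cup, 76 mm across the rim, 85 mm high. Origin at the centre of its underside. To be left alone.
- soap_pump: loose amber soap bottle with a black pump, 62 mm diameter, 173 mm high. Origin at the centre of its underside. To be left alone.
- bisque_bowl: loose white bowl, 120 mm across, 50 mm high. Origin at the centre of its underside. To be left alone.

How it is judged:
On the way, in this order (a step that is already met when the one before it is completed fails the run):
1. a first jar stands upright between the rails, its centre at least 85 mm in from the mouth (((x of jar_green in the frame of pen above 0.085 m and y of jar_green in the frame of pen between -0.012 and 0.012 m and angle between jar_green's own z axis and vertical below 0.12 rad) or (x of jar_blue in the frame of pen above 0.085 m and y of jar_blue in the frame of pen between -0.012 and 0.012 m and angle between jar_blue's own z axis and vertical below 0.12 rad) or (x of jar_red in the frame of pen above 0.085 m and y of jar_red in the frame of pen between -0.012 and 0.012 m and angle between jar_red's own z axis and vertical below 0.12 rad))), for 0.2 s.
2. two jars stand upright between the rails, likewise ((((x of jar_green in the frame of pen above 0.085 m and y of jar_green in the frame of pen between -0.012 and 0.012 m and angle between jar_green's own z axis and vertical below 0.12 rad) and (x of jar_blue in the frame of pen above 0.085 m and y of jar_blue in the frame of pen between -0.012 and 0.012 m and angle between jar_blue's own z axis and vertical below 0.12 rad)) or ((x of jar_green in the frame of pen above 0.085 m and y of jar_green in the frame of pen between -0.012 and 0.012 m and angle between jar_green's own z axis and vertical below 0.12 rad) and (x of jar_red in the frame of pen above 0.085 m and y of jar_red in the frame of pen between -0.012 and 0.012 m and angle between jar_red's own z axis and vertical below 0.12 rad)) or ((x of jar_blue in the frame of pen above 0.085 m and y of jar_blue in the frame of pen between -0.012 and 0.012 m and angle between jar_blue's own z axis and vertical below 0.12 rad) and (x of jar_red in the frame of pen above 0.085 m and y of jar_red in the frame of pen between -0.012 and 0.012 m and angle between jar_red's own z axis and vertical below 0.12 rad)))), for 0.2 s.
3. all three jars stand upright between the rails, likewise (x of each of jar_green, jar_blue, jar_red in the frame of pen above 0.085 m and y of jar_green in the frame of pen between -0.012 and 0.012 m and angle between each of jar_green, jar_blue, jar_red's own z axis and vertical below 0.12 rad and y of jar_blue in the frame of pen between -0.012 and 0.012 m and y of jar_red in the frame of pen between -0.012 and 0.012 m), for 0.2 s.
At the end, for the whole second after the job is handed in: The three jars stand upright (within 0.12 rad) and at rest in single file between the rails: centres within 12 mm of the lane's centre line, 96 to 285 mm in from the mouth, behind the turn bar; the turn bar is shut (under 0.08 rad) (x of jar_green in the frame of pen between 0.096 and 0.285 m and y of jar_green in the frame of pen between -0.012 and 0.012 m and angle between each of jar_green, jar_blue, jar_red's own z axis and vertical below 0.12 rad and x of jar_blue in the frame of pen between 0.096 and 0.285 m and y of jar_blue in the frame of pen between -0.012 and 0.012 m and x of jar_red in the frame of pen between 0.096 and 0.285 m and y of jar_red in the frame of pen between -0.012 and 0.012 m and linear speed of each of jar_green, jar_blue, jar_red below 0.02 m/s and value of joint turnbar below 0.08 rad); the robot touches nothing.
It fails at once if a jar is lifted off the bench (over 25 mm) or tipped by more than 0.45 rad (height (world z) of any of jar_green, jar_blue, jar_red above 0.025 m or angle between any of jar_green, jar_blue, jar_red's own z axis and vertical above 0.45 rad).
It fails at once if the cup, the soap pump or the bowl is shifted by more than 30 mm or tipped by more than 0.5 rad (distance of any of bisque_cup, soap_pump, bisque_bowl from where it was at the start of the episode above 0.03 m or angle between any of bisque_cup, soap_pump, bisque_bowl's own z axis and vertical above 0.5 rad).
It also fails if it takes over 70 s, if anything falls off the work surface, if the arm or the gripper's body presses on something with over 40 N, if the wrist force passes 120 N, or if a joint passes its speed limit or range.

## Working session

There is one attempt and no reset: what is moved stays moved. The work goes in short steps, Python scripts to look and compute and a tool call to move; the robot and the scene stay as the last step left them, time stands still between calls to the robot, and variables do not carry over. Pictures are saved under pics/ and viewed, about 8 in all and at most 12, crops included, and the job is handed in when it is done.

Besides the shell and the picture viewer there is one more tool, called after ">>>" as name([rows], argument=value, ...), one row to a line, values as JSON. arm_command: Moves the arm, as the interface text tells. Its arguments: {"type":"object","properties":{"increments":{"type":"array","items":{"type":"object","properties":{"gripper":{"type":"number"},"slide":{"type":"array","items":{"type":"number"}},"yaw":{"type":"number"}}}},"grip_force":{"type":"number"}},"required":["increments"]}

```bash
mkdir -p pics; cat > h.py <<'E'
import numpy as np, cv2
from station import readout, imaging, job
def cam(n):
    c=imaging.camera(n); c['R']=cv2.Rodrigues(np.array(c['rvec'],float))[0]; c['t']=np.array(c['tvec'],float).ravel(); c['K']=np.array(c['mtx'],float); return c
def cast(c,uv,z):
    d=c['R'].T@np.linalg.inv(c['K'])@np.array([uv[0],uv[1],1.]); o=-c['R'].T@c['t']
    return (o+d*(z-o[2])/d[2])[:2]
def proj(c,p):
    q=c['K']@(c['R']@np.array(p,float)+c['t']); return q[:2]/q[2]
def save(c,n): cv2.imwrite('pics/'+n,c['color'][:,:,::-1])
E
python3 - <<'E'
from h import *
for n in('top','scene'):
    c=cam(n); save(c,n+'0.png'); print(n,-c['R'].T@c['t'],c['K'][0,0])
print(readout.get_obs())
E
```

```text
top [0.29894885 0.07873048 1.56866641] 619.5028443956388
scene [ 1.28268825 -0.34496161  1.29040369] 602.2169691826413
{'time_s': 0.1, 'qpos': array([ 1.25041632e+00,  3.00384736e-01,  1.52152899e+00,  7.61289325e-06,
        1.32074834e+00, -6.66443661e-02]), 'joint_vel': array([ 0.00120135,  0.0001223 , -0.00079297, -0.00085719, -0.00167686,
       -0.00012167]), 'tau': array([ 5.89793326e-04, -5.32646012e+01, -3.53285801e+01,  7.09031546e-02,
        2.35365290e-02, -6.28556654e-05]), 'ee_pos': array([0.13800669, 0.53214299, 0.20495575]), 'eef_rot': array([-3.14052611e+00, -7.85749138e-05,  2.88785508e+00]), 'force': array([ 0.24691887, -0.03030309,  0.49593276]), 'moment': array([ 0.00489926, -0.00496936,  0.01807938]), 'grip_width': 0.09412976100821513}
```

View pics/top0.png

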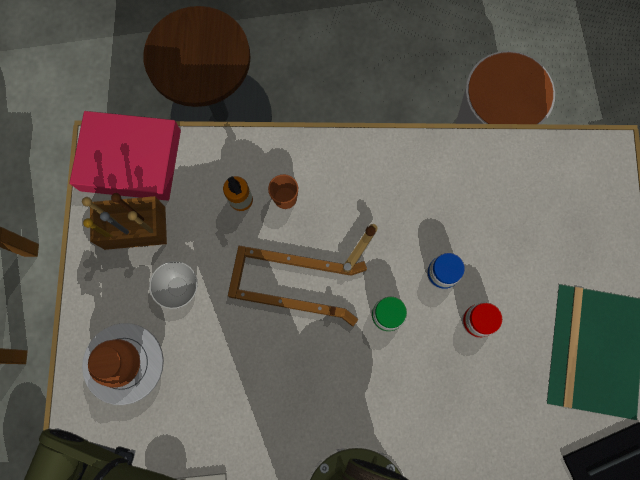

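View pics/scene0.png

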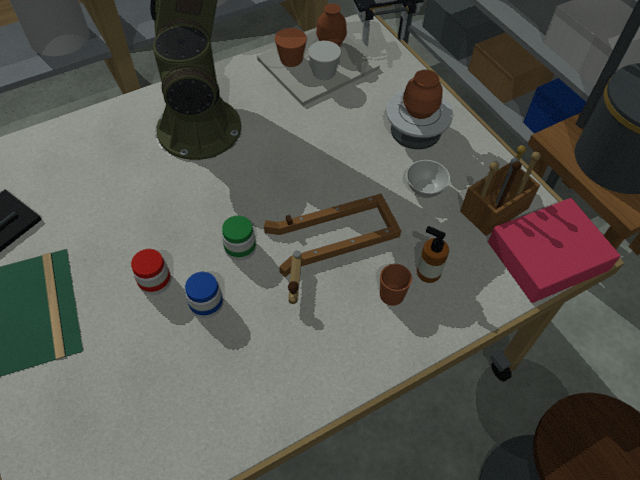

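```bash
cat > m.py <<'E'
from h import *
def lids(c,z=0.092):
    hsv=cv2.cvtColor(c['color'],cv2.COLOR_RGB2HSV); out={}
    for n,rs in dict(green=[(50,75)],blue=[(105,125)],red=[(0,6),(174,180)]).items():
        m=sum(cv2.inRange(hsv,(a,170,60),(b,255,255)) for a,b in rs)
        m[:, 545:]=0
        if n=='red': m[:225]=0
        k,_=cv2.findContours(m,cv2.RETR_EXTERNAL,cv2.CHAIN_APPROX_NONE)
        k=[q for q in k if cv2.contourArea(q)>250]
        if k:
            q=max(k,key=cv2.contourArea); 
            P=np.array([cast(c,p[0],z) for p in q],np.float32)
            (x,y),r=cv2.minEnclosingCircle(P); out[n]=(round(x,4),round(y,4),round(r,4))
    return out
E
python3 - <<'E'
from m import *
c=cam('top'); s=cam('scene')
print(lids(c)); 
hsv=cv2.cvtColor(c['color'],cv2.COLOR_RGB2HSV)
m=cv2.inRange(hsv,(5,90,30),(22,255,230)); m[:225]=0;m[330:]=0;m[:,:226]=0;m[:,385:]=0
cv2.imwrite('pics/mask.png',m[220:335,220:390])
im=cv2.resize(c['color'][200:340,215:415],None,fx=4,fy=4,interpolation=cv2.INTER_CUBIC)
mm=cv2.resize(m[200:340,215:415],None,fx=4,fy=4,interpolation=cv2.INTER_NEAREST)
k,_=cv2.findContours(mm,cv2.RETR_LIST,cv2.CHAIN_APPROX_NONE); cv2.drawContours(im,k,-1,(0,255,255),1)
cv2.imwrite('pics/pen.png',im[:,:,::-1])
print('base',proj(c,(0,0,0)))
ys,xs=np.nonzero(m)
P=np.array([cast(c,(u,v),0.03) for u,v in zip(xs,ys)])
# rail: columns between 265 and 335
for a,lo in (('up',1),('down',0)):
    L=[]
    for u in range(262,328):
        v=np.nonzero(m[:,u])[0]; 
        mid=(v.min()+v.max())/2
        L.append((u,v[v<mid].max()+.5) if lo else (u,v[v>mid].min()-.5))
    Q=np.array([cast(c,q,0.03) for q in L],np.float32)
    vx,vy,x0,y0=cv2.fitLine(Q,cv2.DIST_HUBER,0,.01,.01).ravel(); print(a,vx,vy,x0,y0,np.degrees(np.arctan2(vx,vy)))
E
```

```text
{'green': (0.4433, -0.0756, 0.0369), 'blue': (0.5503, -0.2165, 0.0376), 'red': (0.4308, -0.3012, 0.0381)}
base [357.27119593 502.46301879]
up 0.17102857 0.9852661 0.5648602 0.15833344 9.847627
down 0.1667692 0.98599595 0.48222706 0.17244743 9.600027
```

View pics/pen.png

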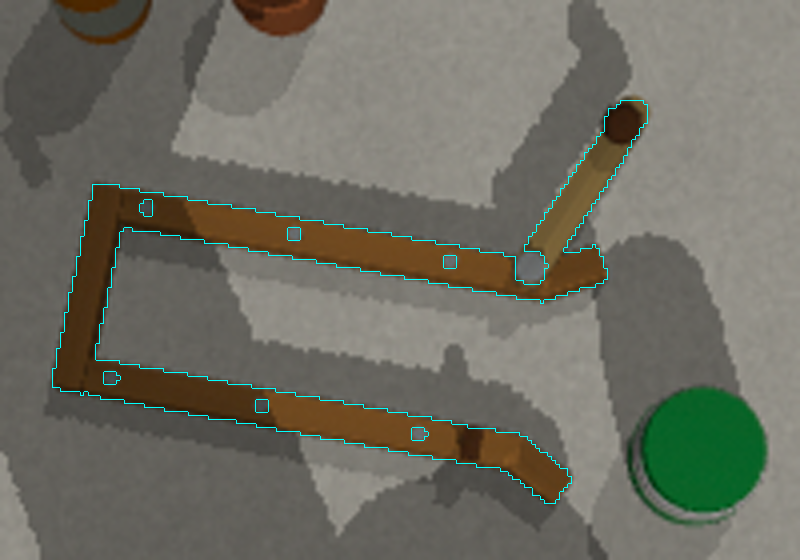

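```bash
cat >> h.py <<'E'
E
python3 - <<'E'
from m import *
c=cam('top')
px=lambda x,y:((x+.5)/4-.5+215,(y+.5)/4-.5+200)
hsv=cv2.cvtColor(c['color'],cv2.COLOR_RGB2HSV)
m=cv2.inRange(hsv,(5,90,30),(22,255,230)); m[:225]=0;m[330:]=0;m[:,:226]=0;m[:,385:]=0
E=[]
for lo,z in ((1,0),(0,.03)):
    L=[]
    for u in range(262,328):
        v=np.nonzero(m[:,u])[0]; mid=(v.min()+v.max())/2
        L.append((u,v[v<mid].max()+.5) if lo else (u,v[v>mid].min()-.5))
    Q=np.array([cast(c,q,z) for q in L],np.float32)
    l=cv2.fitLine(Q,cv2.DIST_HUBER,0,.01,.01).ravel(); E.append(l); print(l)
a=np.mean([np.arctan2(l[0],l[1]) for l in E]); d=np.array([np.sin(a),np.cos(a)]); n=np.array([-d[1],d[0]])
w=[l[2:]@n for l in E]; print('ang',np.degrees(a),'width',w[1]-w[0]); cy=np.mean(w)
# back stop inner face foot
L=[]
for v in range(262,286):
    u=np.nonzero(m[v,:280])[0]; L.append((u.max()+.5,v))
x=np.median([cast(c,q,0)@d for q in L]); bp=cast(c,px(530,268),.053); bs=cast(c,px(470,444),.048)
print('origin x from back',x-.312,'pivot',bp@d-.05,bp@n-cy+.057,'stop',bs@d-.067,bs@n-cy-.056)
ox=x-.312; O=d*ox+n*cy; print('O',O,'d',d,'yaw',np.pi/2-a)
pen=lambda p:np.round([(p-O)@d,(p-O)@n],4)
for k,p in lids(c).items(): print(k,p,pen(np.array(p[:2])))
for nme,uv,z in (('cup',(284,188),.085),('pump',(234,183),.17),('bowl',(173,283),.05),('knob',px(626,118),.078),('vase',(112,362),.2)):
    p=cast(c,uv,z); print(nme,p,pen(p))
print(proj(c,(.138,.532,.205)))
E
```

```text
[0.1691523  0.9855899  0.5700051  0.15988411]
[0.1667692  0.98599595 0.48222706 0.17244743]
ang 9.669281 width 0.0886412
origin x from back 0.07059438545220637 pivot 0.06995692147041718 0.001671247220898682 stop 0.07064951394032581 0.0020252656218941387
O [ 0.49561814 -0.01283238] d [0.16796088 0.98579365] yaw 1.4020356
green (0.4433, -0.0751, 0.0365) [-0.0702  0.0411]
blue (0.5501, -0.2166, 0.0375) [-0.1917 -0.0879]
red (0.4308, -0.3012, 0.0381) [-0.2952  0.0155]
cup [0.75043753 0.18531101] [ 0.2381 -0.2179]
pump [0.73579543 0.29718226] [ 0.346  -0.1847]
bowl [0.51440042 0.4562902 ] [0.4656 0.0603]
knob [ 0.64860851 -0.03182103] [ 0.007 -0.154]
vase [0.31965274 0.54064906] [0.5161 0.2664]
[108.33643708 450.26832576]
```

>>> arm_command([
  {"slide": [0, 0, 0.06], "yaw": -0.18, "gripper": 1},
  {"slide": [0.03, -0.05, 0.08], "yaw": -0.36, "gripper": 1},
  {"slide": [0.06, -0.1, 0.09], "yaw": -0.54, "gripper": 1},
  {"slide": [0.09, -0.15, 0.09], "yaw": -0.72, "gripper": 1},
  {"slide": [0.12, -0.2, 0.09], "yaw": -0.9, "gripper": 1},
  {"slide": [0.15, -0.25, 0.09], "yaw": -1.08, "gripper": 1},
  {"slide": [0.18, -0.3, 0.09], "yaw": -1.26, "gripper": 1},
  {"slide": [0.21, -0.35, 0.09], "yaw": -1.44, "gripper": 1},
])

```text
time_s: 1.25
ee_pos: [0.3486, 0.1806, 0.2956]
eef_rot: [3.141, -0.0, 1.442]
force: [0.1, 0.9, 0.3]
grip_width: 0.094
```

>>> arm_command([
  {"slide": [0.02, -0.055, 0], "yaw": -0.02, "gripper": 1},
  {"slide": [0.04, -0.11, 0], "yaw": -0.046, "gripper": 1},
  {"slide": [0.06, -0.165, -0.02], "yaw": -0.046, "gripper": 1},
  {"slide": [0.08, -0.215, -0.05], "yaw": -0.046, "gripper": 1},
  {"slide": [0.095, -0.257, -0.09], "yaw": -0.046, "gripper": 1},
  {"slide": [0.095, -0.257, -0.14], "yaw": -0.046, "gripper": 1},
  {"slide": [0.095, -0.257, -0.17], "yaw": -0.046, "gripper": 1},
  {"slide": [0.095, -0.257, -0.18], "yaw": -0.046, "gripper": 1},
])

```text
time_s: 2.25
ee_pos: [0.4424, -0.0745, 0.1141]
eef_rot: [-3.139, -0.0, 1.402]
force: [0.5, 0.2, 0.2]
grip_width: 0.0938
```

```bash
python3 - <<'E'
from m import *
c=cam('wrist'); save(c,'w1.png'); t=cam('top'); print(lids(t)); print(readout.get_obs()['ee_pos'],readout.get_obs()['eef_rot'])
E
```

```text
{'blue': (0.5501, -0.2166, 0.0375), 'red': (0.4308, -0.3012, 0.0381)}
[ 0.44302513 -0.0745368   0.11535778] [-3.14085297e+00 -6.44352032e-05  1.40193402e+00]
```

View pics/w1.png

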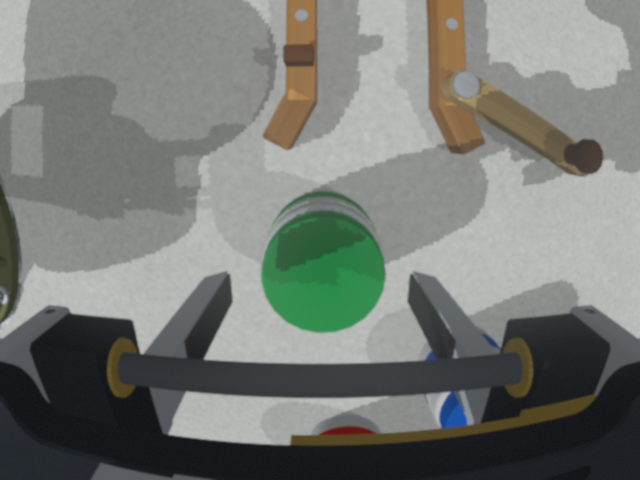

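>>> arm_command([
  {"slide": [0, 0, -0.05], "yaw": 0, "gripper": 1},
  {"slide": [0, 0, -0.095], "yaw": 0, "gripper": 1},
  {"slide": [0, 0, -0.095], "yaw": 0, "gripper": 0.8},
  {"slide": [0, 0, -0.095], "yaw": 0, "gripper": 0.75},
  {"slide": [0, 0, -0.095], "yaw": 0, "gripper": 0.75},
  {"slide": [0.015, 0.008, -0.095], "yaw": 0, "gripper": 0.75},
  {"slide": [0.03, 0.016, -0.095], "yaw": 0, "gripper": 0.75},
  {"slide": [0.044, 0.023, -0.095], "yaw": 0, "gripper": 0.75},
], grip_force=12)

```text
time_s: 3.35
ee_pos: [0.4878, -0.0517, 0.0221]
eef_rot: [3.141, 0.001, 1.402]
force: [-6.4, -4.0, 8.3]
grip_width: 0.0802
```

>>> arm_command([
  {"slide": [0, 0, 0], "yaw": 0, "gripper": 1},
  {"slide": [0, 0, 0], "yaw": 0, "gripper": 1},
  {"slide": [0, 0, 0.05], "yaw": 0, "gripper": 1},
  {"slide": [0, 0, 0.09], "yaw": 0, "gripper": 1},
  {"slide": [-0.009, -0.054, 0.09], "yaw": 0, "gripper": 0.5},
  {"slide": [-0.01, -0.059, 0.09], "yaw": 0, "gripper": 0.5},
  {"slide": [-0.01, -0.059, 0.05], "yaw": 0, "gripper": 0.5},
  {"slide": [-0.01, -0.059, 0], "yaw": 0, "gripper": 0.5},
])

```text
time_s: 4.35
ee_pos: [0.4775, -0.1106, 0.0202]
eef_rot: [3.139, 0.0, 1.401]
force: [0.7, -1.4, 0.5]
grip_width: 0.0575
```

```bash
python3 - <<'E'
from m import *
c=cam('wrist'); save(c,'w2.png'); t=cam('top'); print(lids(t)); o=readout.get_obs(); print(o['ee_pos'],o['force'],o['grip_width'])
E
```

```text
{'green': (0.4876, -0.0514, 0.0361), 'blue': (0.5506, -0.2167, 0.0373), 'red': (0.4308, -0.3012, 0.0381)}
[ 0.47420505 -0.10949979  0.0166329 ] [-0.50086101 -0.63476172  0.44276205] 0.049255825885078916
```

View pics/w2.png

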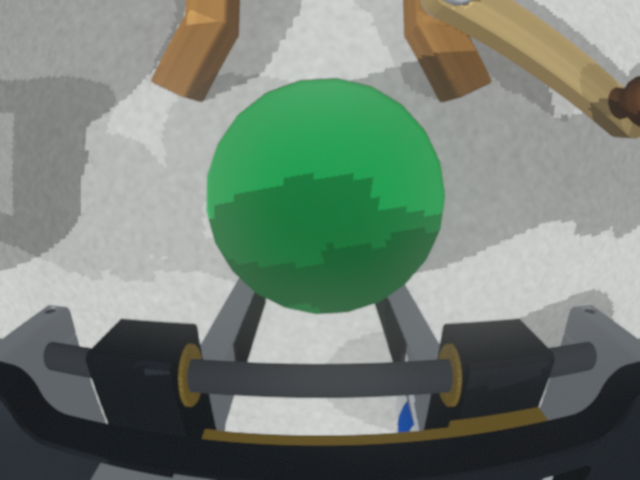

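>>> arm_command([
  {"slide": [0.003, 0.018, 0], "yaw": 0, "gripper": 0.5},
  {"slide": [0.007, 0.042, 0], "yaw": 0, "gripper": 0.5},
  {"slide": [0.011, 0.067, 0], "yaw": 0, "gripper": 0.5},
  {"slide": [0.016, 0.093, 0], "yaw": 0, "gripper": 0.5},
  {"slide": [0.02, 0.118, 0], "yaw": 0, "gripper": 0.5},
  {"slide": [0.024, 0.143, 0], "yaw": 0, "gripper": 0.5},
  {"slide": [0.028, 0.165, 0], "yaw": 0, "gripper": 0.5},
  {"slide": [0.031, 0.182, 0], "yaw": 0, "gripper": 0.5},
])

```text
time_s: 5.45
ee_pos: [0.509, 0.073, 0.0227]
eef_rot: [3.139, -0.0, 1.403]
force: [-1.6, -6.5, 5.1]
grip_width: 0.0471
```

```bash
cat >> m.py <<'E'
O=np.array([.495,-.013]); d=np.array([.168,.9858]); n=np.array([-.9858,.168])
def pen(p): return np.round([(np.array(p[:2])-O)@d,(np.array(p[:2])-O)@n],4)
def report(name='top'):
    t=cam(name); L=lids(t)
    for k,p in L.items(): print(k,p,'pen',pen(p))
    o=readout.get_obs(); print(np.round(o['ee_pos'],4),'pen',pen(o['ee_pos']),np.round(o['eef_rot'],3),np.round(o['force'],1),round(o['grip_width'],4),o['time_s'])
    return t
E
python3 -c "
from m import *
report(); c=report('scene')"
```

```text
blue (0.5508, -0.2162, 0.0377) pen [-0.1909 -0.0891]
red (0.4308, -0.3012, 0.0381) pen [-0.2949  0.0149]
[0.5093 0.0743 0.0224] pen [0.0885 0.0006] [ 3.139e+00 -1.000e-03  1.403e+00] [-0.1  1.9  0.8] 0.0471 5.5
blue (0.5565, -0.2206, 0.0396) pen [-0.1943 -0.0955]
red (0.4363, -0.3034, 0.0404) pen [-0.2961  0.0091]
[0.5089 0.0732 0.022 ] pen [0.0873 0.0008] [ 3.139e+00 -1.000e-03  1.404e+00] [0.  0.  0.4] 0.0473 5.55
```

>>> arm_command([
  {"slide": [-0.003, -0.018, 0.04], "yaw": 0, "gripper": 0.5},
  {"slide": [-0.004, -0.022, 0.1], "yaw": 0, "gripper": 0.7},
  {"slide": [0.005, -0.075, 0.12], "yaw": 0, "gripper": 1},
  {"slide": [0.015, -0.13, 0.12], "yaw": 0, "gripper": 1},
  {"slide": [0.025, -0.185, 0.12], "yaw": 0, "gripper": 1},
  {"slide": [0.035, -0.24, 0.12], "yaw": 0, "gripper": 1},
  {"slide": [0.0425, -0.2875, 0.11], "yaw": 0, "gripper": 1},
  {"slide": [0.0425, -0.2875, 0.1], "yaw": 0, "gripper": 1},
])

```text
time_s: 6.55
ee_pos: [0.5504, -0.219, 0.1205]
eef_rot: [3.141, 0.0, 1.398]
force: [-0.2, 0.7, -0.7]
grip_width: 0.0938
```

```bash
python3 -c "
from m import *
c=report(); save(c,'t3.png')"
```

```text
green (0.515, 0.1159, 0.0369) pen [0.1304 0.0019]
[ 0.5497 -0.217   0.1189] pen [-0.1919 -0.0882] [-3.140e+00 -1.000e-03  1.399e+00] [-0.5  1.  -1.9] 0.0944 6.6
```

View pics/t3.png

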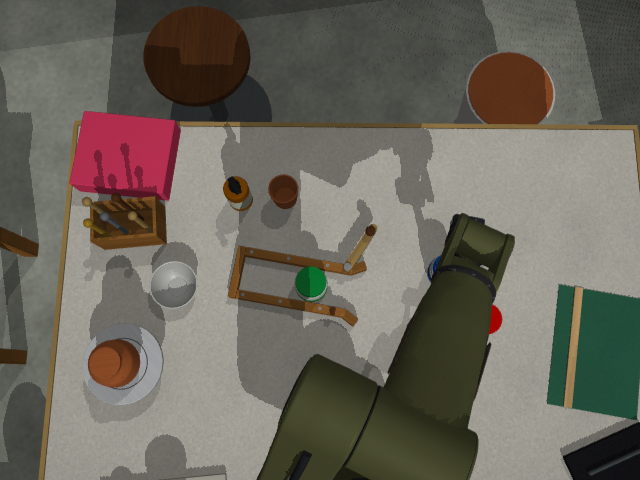

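>>> arm_command([
  {"slide": [0, 0, -0.05], "yaw": 0, "gripper": 1},
  {"slide": [0, 0, -0.1], "yaw": 0, "gripper": 1},
  {"slide": [0, 0, -0.1], "yaw": 0, "gripper": 0.8},
  {"slide": [0, 0, -0.1], "yaw": 0, "gripper": 0.75},
  {"slide": [0, 0, -0.1], "yaw": 0, "gripper": 0.75},
  {"slide": [-0.008, 0.02, -0.1], "yaw": 0, "gripper": 0.75},
  {"slide": [-0.018, 0.045, -0.1], "yaw": 0, "gripper": 0.75},
  {"slide": [-0.03, 0.075, -0.1], "yaw": 0, "gripper": 0.75},
], grip_force=12)

```text
time_s: 7.6
ee_pos: [0.5213, -0.1411, 0.0222]
eef_rot: [3.138, 0.001, 1.401]
force: [1.5, -2.0, -0.4]
grip_width: 0.0797
```

>>> arm_command([
  {"slide": [-0.012, 0.03, 0], "yaw": 0, "gripper": 0.75},
  {"slide": [-0.023, 0.058, 0], "yaw": 0, "gripper": 0.75},
  {"slide": [-0.033, 0.084, 0], "yaw": 0, "gripper": 0.75},
  {"slide": [-0.033, 0.084, 0], "yaw": 0, "gripper": 0.75},
  {"slide": [-0.033, 0.084, 0], "yaw": 0, "gripper": 1},
  {"slide": [-0.033, 0.084, 0], "yaw": 0, "gripper": 1},
  {"slide": [-0.033, 0.084, 0.05], "yaw": 0, "gripper": 1},
  {"slide": [-0.033, 0.084, 0.1], "yaw": 0, "gripper": 1},
])

```text
time_s: 8.6
ee_pos: [0.4875, -0.0578, 0.1216]
eef_rot: [-3.141, 0.0, 1.401]
force: [0.5, 0.0, 1.1]
grip_width: 0.0937
```

>>> arm_command([
  {"slide": [-0.01, -0.059, 0], "yaw": 0, "gripper": 0.5},
  {"slide": [-0.01, -0.059, 0], "yaw": 0, "gripper": 0.5},
  {"slide": [-0.01, -0.059, 0], "yaw": 0, "gripper": 0.5},
  {"slide": [-0.01, -0.059, -0.05], "yaw": 0, "gripper": 0.5},
  {"slide": [-0.01, -0.059, -0.1], "yaw": 0, "gripper": 0.5},
])

```text
time_s: 9.22
ee_pos: [0.4779, -0.1153, 0.0193]
eef_rot: [3.141, 0.0, 1.403]
force: [0.5, -0.4, -1.0]
grip_width: 0.0484
```

```bash
python3 -c "
from m import *
c=report()"
```

```text
green (0.515, 0.1166, 0.0372) pen [0.1311 0.0021]
blue (0.4865, -0.0573, 0.0365) pen [-0.0451  0.0009]
red (0.4308, -0.3012, 0.0381) pen [-0.2949  0.0149]
[ 0.4745 -0.1143  0.0132] pen [-0.1033  0.0032] [-3.134e+00 -1.000e-03  1.403e+00] [-3.6  1.6 -7.1] 0.0477 9.275
```

>>> arm_command([
  {"slide": [0.003, 0.018, 0.005], "yaw": 0, "gripper": 0.5},
  {"slide": [0.007, 0.042, 0.005], "yaw": 0, "gripper": 0.5},
  {"slide": [0.011, 0.067, 0.005], "yaw": 0, "gripper": 0.5},
  {"slide": [0.016, 0.093, 0.005], "yaw": 0, "gripper": 0.5},
  {"slide": [0.02, 0.118, 0.005], "yaw": 0, "gripper": 0.5},
  {"slide": [0.024, 0.143, 0.005], "yaw": 0, "gripper": 0.5},
  {"slide": [0.028, 0.165, 0.005], "yaw": 0, "gripper": 0.5},
  {"slide": [0.031, 0.182, 0.005], "yaw": 0, "gripper": 0.5},
])

```text
time_s: 10.28
ee_pos: [0.5095, 0.0676, 0.0279]
eef_rot: [3.139, 0.0, 1.403]
force: [-2.1, -9.1, 4.0]
grip_width: 0.0471
```

>>> arm_command([
  {"slide": [-0.003, -0.018, 0.04], "yaw": 0, "gripper": 0.5},
  {"slide": [-0.004, -0.022, 0.1], "yaw": 0, "gripper": 0.7},
  {"slide": [-0.014, -0.08, 0.115], "yaw": 0, "gripper": 1},
  {"slide": [-0.027, -0.138, 0.115], "yaw": 0, "gripper": 1},
  {"slide": [-0.04, -0.196, 0.115], "yaw": 0, "gripper": 1},
  {"slide": [-0.053, -0.254, 0.115], "yaw": 0, "gripper": 1},
  {"slide": [-0.066, -0.312, 0.115], "yaw": 0, "gripper": 1},
  {"slide": [-0.078, -0.367, 0.105], "yaw": 0, "gripper": 1},
])

```text
time_s: 11.28
ee_pos: [0.4313, -0.3027, 0.1333]
eef_rot: [3.138, 0.002, 1.402]
force: [0.8, -0.1, 0.4]
grip_width: 0.0941
```

```bash
python3 -c "
from m import *
c=report();c=cam('wrist'); save(c,'w4.png')"
```

```text
green (0.5275, 0.1895, 0.0366) pen [0.2051 0.002 ]
blue (0.515, 0.1111, 0.0369) pen [0.1257 0.0011]
[ 0.4293 -0.3073  0.1315] pen [-0.3011  0.0153] [3.139e+00 2.000e-03 1.399e+00] [-2.2 -4.2 -2.8] 0.094 11.325
```

View pics/w4.png

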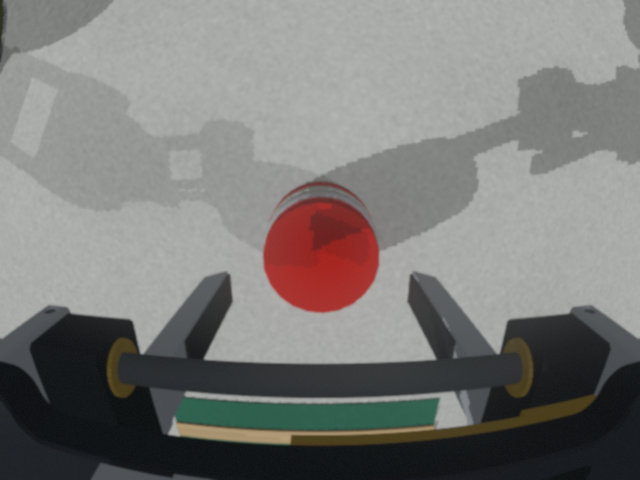

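>>> arm_command([
  {"slide": [0, 0, -0.06], "yaw": 0, "gripper": 1},
  {"slide": [0, 0, -0.11], "yaw": 0, "gripper": 1},
  {"slide": [0, 0, -0.11], "yaw": 0, "gripper": 0.8},
  {"slide": [0, 0, -0.11], "yaw": 0, "gripper": 0.75},
  {"slide": [0, 0, -0.11], "yaw": 0, "gripper": 0.75},
  {"slide": [0.004, 0.02, -0.11], "yaw": 0, "gripper": 0.75},
  {"slide": [0.01, 0.045, -0.11], "yaw": 0, "gripper": 0.75},
  {"slide": [0.017, 0.075, -0.11], "yaw": 0, "gripper": 0.75},
], grip_force=12)

```text
time_s: 12.38
ee_pos: [0.4491, -0.2269, 0.023]
eef_rot: [3.137, 0.003, 1.401]
force: [0.2, -5.6, 5.3]
grip_width: 0.0797
```

>>> arm_command([
  {"slide": [0.007, 0.03, 0], "yaw": 0, "gripper": 0.75},
  {"slide": [0.014, 0.06, 0], "yaw": 0, "gripper": 0.75},
  {"slide": [0.021, 0.09, 0], "yaw": 0, "gripper": 0.75},
  {"slide": [0.028, 0.12, 0], "yaw": 0, "gripper": 0.75},
  {"slide": [0.034, 0.148, 0], "yaw": 0, "gripper": 0.75},
  {"slide": [0.039, 0.169, 0], "yaw": 0, "gripper": 0.75},
  {"slide": [0.039, 0.169, 0], "yaw": 0, "gripper": 1},
  {"slide": [0.039, 0.169, 0], "yaw": 0, "gripper": 1},
])

```text
time_s: 13.38
ee_pos: [0.4868, -0.0575, 0.0211]
eef_rot: [3.141, -0.0, 1.402]
force: [0.3, 0.3, 0.5]
grip_width: 0.0932
```

>>> arm_command([
  {"slide": [0, 0, 0.05], "yaw": 0, "gripper": 1},
  {"slide": [0, 0, 0.1], "yaw": 0, "gripper": 1},
  {"slide": [-0.01, -0.059, 0.1], "yaw": 0, "gripper": 0.5},
  {"slide": [-0.01, -0.059, 0.1], "yaw": 0, "gripper": 0.5},
  {"slide": [-0.01, -0.059, 0.1], "yaw": 0, "gripper": 0.5},
  {"slide": [-0.01, -0.059, 0.05], "yaw": 0, "gripper": 0.5},
  {"slide": [-0.01, -0.059, 0.005], "yaw": 0, "gripper": 0.5},
  {"slide": [-0.01, -0.059, 0.005], "yaw": 0, "gripper": 0.5},
])

```text
time_s: 14.38
ee_pos: [0.4749, -0.1148, 0.0231]
eef_rot: [-3.136, -0.001, 1.403]
force: [0.0, 0.1, 0.5]
grip_width: 0.0467
```

```bash
python3 -c "
from m import *
c=report()"
```

```text
green (0.5276, 0.1896, 0.0365) pen [0.2052 0.0019]
blue (0.515, 0.1111, 0.0369) pen [0.1257 0.0011]
red (0.487, -0.0563, 0.0374) pen [-0.044   0.0006]
[ 0.4763 -0.1154  0.0253] pen [-0.1041  0.0012] [-3.139 -0.     1.403] [0.4 0.4 0.4] 0.0471 14.425
```

>>> arm_command([
  {"slide": [0.003, 0.018, 0], "yaw": 0, "gripper": 0.5},
  {"slide": [0.007, 0.04, 0], "yaw": 0, "gripper": 0.5},
  {"slide": [0.011, 0.064, 0], "yaw": 0, "gripper": 0.5},
  {"slide": [0.015, 0.088, 0], "yaw": 0, "gripper": 0.5},
  {"slide": [0.019, 0.112, 0], "yaw": 0, "gripper": 0.5},
  {"slide": [0.023, 0.134, 0], "yaw": 0, "gripper": 0.5},
  {"slide": [0.026, 0.152, 0], "yaw": 0, "gripper": 0.5},
  {"slide": [0.028, 0.164, 0], "yaw": 0, "gripper": 0.5},
])

```text
time_s: 15.42
ee_pos: [0.5052, 0.0491, 0.0273]
eef_rot: [3.139, 0.001, 1.403]
force: [-1.5, -8.5, 0.7]
grip_width: 0.0468
```

>>> arm_command([
  {"slide": [0, 0, 0], "yaw": 0, "gripper": 0.5},
  {"slide": [-0.003, -0.018, 0.02], "yaw": 0, "gripper": 0.5},
  {"slide": [-0.004, -0.022, 0.07], "yaw": 0, "gripper": 0.5},
  {"slide": [-0.004, -0.022, 0.11], "yaw": 0, "gripper": 0.3},
  {"slide": [-0.01, -0.08, 0.13], "yaw": 0, "gripper": 0},
  {"slide": [-0.02, -0.14, 0.13], "yaw": 0, "gripper": 0},
  {"slide": [-0.03, -0.19, 0.13], "yaw": 0, "gripper": 0},
])

```text
time_s: 16.3
ee_pos: [0.4744, -0.1437, 0.157]
eef_rot: [3.139, 0.0, 1.402]
force: [1.4, 0.8, 0.6]
grip_width: 0.0107
```

```bash
python3 -c "
from m import *
c=report()
im=cv2.resize(c['color'][200:340,215:415],None,fx=4,fy=4,interpolation=cv2.INTER_CUBIC); cv2.imwrite('pics/t5.png',im[:,:,::-1])"
```

```text
green (0.5376, 0.249, 0.0361) pen [0.2654 0.002 ]
blue (0.5252, 0.1698, 0.037) pen [0.1853 0.0009]
red (0.5116, 0.0923, 0.0379) pen [0.1066 0.0013]
[ 0.4734 -0.1479  0.1568] pen [-0.1366 -0.0013] [3.139e+00 1.000e-03 1.399e+00] [-0.9 -2.8 -0.2] 0.0065 16.35
```

View pics/t5.png

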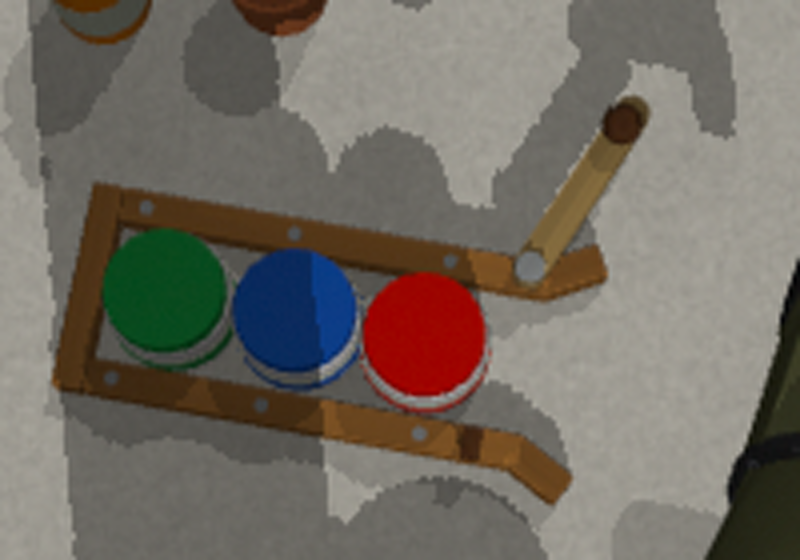

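>>> arm_command([
  {"slide": [0.04, 0.032, 0], "yaw": 0, "gripper": 0},
  {"slide": [0.08, 0.065, 0], "yaw": 0, "gripper": 0},
  {"slide": [0.12, 0.097, 0], "yaw": 0, "gripper": 0},
  {"slide": [0.16, 0.13, 0], "yaw": 0, "gripper": 0},
  {"slide": [0.188, 0.153, 0], "yaw": 0, "gripper": 0},
  {"slide": [0.188, 0.153, -0.04], "yaw": 0, "gripper": 0},
  {"slide": [0.188, 0.153, -0.08], "yaw": 0, "gripper": 0},
  {"slide": [0.188, 0.153, -0.097], "yaw": 0, "gripper": 0},
])

```text
time_s: 17.35
ee_pos: [0.6619, 0.0114, 0.0573]
eef_rot: [-3.14, 0.0, 1.402]
force: [0.2, 0.2, 0.1]
grip_width: 0.0004
```

```bash
python3 -c "
from m import *
c=report(); save(cam('wrist'),'w6.png')
p0=np.array([.6625,.0105])
for a in np.linspace(3.15,.22,17)[1:]:
    p=O+d*(.05-.104*np.sin(a))+n*(-.057+.104*np.cos(a)); print(round(a,2),np.round(p,4),np.round(p-p0,3))
"
```

```text
green (0.5361, 0.2485, 0.0371) pen [0.2647 0.0034]
blue (0.5252, 0.1698, 0.037) pen [0.1853 0.0009]
red (0.5115, 0.0942, 0.0374) pen [0.1084 0.0017]
[0.6616 0.0112 0.056 ] pen [ 0.0519 -0.1601] [-3.139  0.     1.402] [ 0.3 -1.  -1.8] 0.0007 17.4
2.97 [ 0.6575 -0.0083] [-0.005 -0.019]
2.78 [ 0.6495 -0.0256] [-0.013 -0.036]
2.6 [ 0.6385 -0.0411] [-0.024 -0.052]
2.42 [ 0.6248 -0.0543] [-0.038 -0.065]
2.23 [ 0.609  -0.0648] [-0.054 -0.075]
2.05 [ 0.5915 -0.0723] [-0.071 -0.083]
1.87 [ 0.5729 -0.0764] [-0.09  -0.087]
1.68 [ 0.5539 -0.0771] [-0.109 -0.088]
1.5 [ 0.5351 -0.0744] [-0.127 -0.085]
1.32 [ 0.5171 -0.0682] [-0.145 -0.079]
1.14 [ 0.5005 -0.0589] [-0.162 -0.069]
0.95 [ 0.4859 -0.0467] [-0.177 -0.057]
0.77 [ 0.4738 -0.0321] [-0.189 -0.043]
0.59 [ 0.4645 -0.0155] [-0.198 -0.026]
0.4 [0.4584 0.0026] [-0.204 -0.008]
0.22 [0.4557 0.0214] [-0.207  0.011]
```

View pics/w6.png

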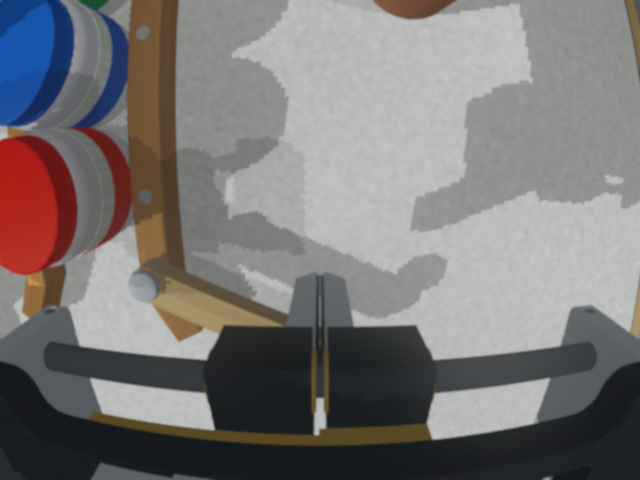

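>>> arm_command([
  {"slide": [-0.005, -0.019, -0.097], "yaw": 0, "gripper": 0},
])

```text
time_s: 17.58
ee_pos: [0.6637, -0.0008, 0.0031]
eef_rot: [3.13, -0.001, 1.403]
force: [1.4, 0.5, -1.9]
grip_width: 0.0006
```

A slip on my side: z was written relative to the earlier pose, so the tip dropped to 3 mm (clear of the bar). I'll raise it straight back up.

>>> arm_command([
  {"slide": [0, 0, 0.03], "yaw": 0, "gripper": 0},
  {"slide": [0, 0, 0.06], "yaw": 0, "gripper": 0},
  {"slide": [0, 0, 0.06], "yaw": 0, "gripper": 0},
])

```text
time_s: 17.95
ee_pos: [0.6616, -0.0012, 0.0621]
eef_rot: [3.134, -0.001, 1.402]
force: [-0.2, 0.3, -0.3]
grip_width: 0.0008
```

```bash
python3 -c "
from m import *
c=report()
"
```

```text
green (0.5371, 0.2489, 0.0362) pen [0.2653 0.0025]
blue (0.525, 0.1705, 0.0371) pen [0.1859 0.0013]
red (0.5113, 0.0918, 0.0377) pen [0.1061 0.0015]
[ 0.6606 -0.0012  0.0599] pen [ 0.0395 -0.1613] [ 3.137e+00 -1.000e-03  1.402e+00] [-0.4 -0.4 -0.1] 0.0004 18.0
```

>>> arm_command([
  {"slide": [-0.004, -0.007, -0.002], "yaw": 0, "gripper": 0},
  {"slide": [-0.012, -0.025, -0.002], "yaw": 0, "gripper": 0},
  {"slide": [-0.023, -0.04, -0.002], "yaw": 0, "gripper": 0},
  {"slide": [-0.036, -0.053, -0.002], "yaw": 0, "gripper": 0},
  {"slide": [-0.052, -0.064, -0.002], "yaw": 0, "gripper": 0},
  {"slide": [-0.07, -0.071, -0.002], "yaw": 0, "gripper": 0},
  {"slide": [-0.088, -0.075, -0.002], "yaw": 0, "gripper": 0},
  {"slide": [-0.107, -0.076, -0.002], "yaw": 0, "gripper": 0},
])

```text
time_s: 19.0
ee_pos: [0.5513, -0.0784, 0.0552]
eef_rot: [3.141, 0.0, 1.401]
force: [1.5, 1.2, 0.6]
grip_width: 0.0005
```

```bash
python3 -c "
from m import *
c=report(); c=cam('wrist');save(c,'w7.png')
"
```

```text
green (0.5373, 0.2488, 0.0362) pen [0.2652 0.0023]
blue (0.5252, 0.1698, 0.037) pen [0.1853 0.0009]
red (0.5113, 0.0916, 0.0377) pen [0.1059 0.0015]
[ 0.5495 -0.0783  0.0549] pen [-0.0552 -0.0647] [-3.14   0.     1.401] [-0.8  0.3 -0.7] 0.0008 19.05
```

View pics/w7.png

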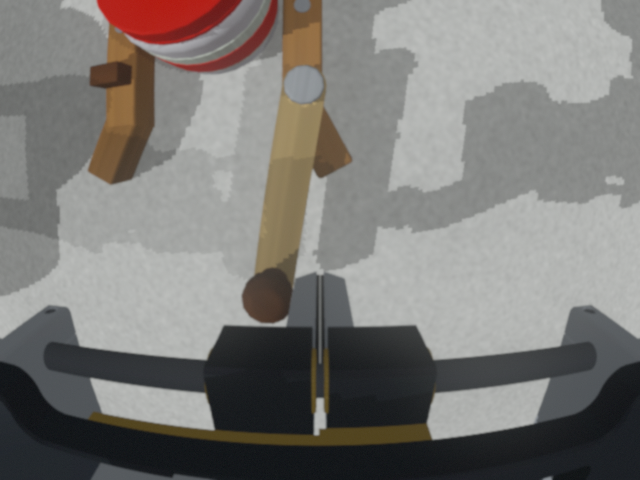

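>>> arm_command([
  {"slide": [-0.019, 0.003, 0.003], "yaw": 0, "gripper": 0},
  {"slide": [-0.037, 0.009, 0.003], "yaw": 0, "gripper": 0},
  {"slide": [-0.053, 0.018, 0.003], "yaw": 0, "gripper": 0},
  {"slide": [-0.068, 0.03, 0.003], "yaw": 0, "gripper": 0},
  {"slide": [-0.08, 0.045, 0.003], "yaw": 0, "gripper": 0},
  {"slide": [-0.089, 0.062, 0.003], "yaw": 0, "gripper": 0},
  {"slide": [-0.095, 0.08, 0.003], "yaw": 0, "gripper": 0},
  {"slide": [-0.098, 0.093, 0.003], "yaw": 0, "gripper": 0},
])

```text
time_s: 20.1
ee_pos: [0.4542, 0.017, 0.0583]
eef_rot: [3.141, 0.0, 1.402]
force: [0.1, -1.1, 0.1]
grip_width: 0.0004
```

>>> arm_command([
  {"slide": [0, 0.003, 0], "yaw": 0, "gripper": 0},
  {"slide": [0, 0.006, 0], "yaw": 0, "gripper": 0},
  {"slide": [0, 0.006, 0], "yaw": 0, "gripper": 0},
])

```text
time_s: 20.48
ee_pos: [0.4544, 0.0211, 0.0581]
eef_rot: [-3.141, 0.001, 1.402]
force: [-1.6, -6.4, 1.3]
grip_width: 0.0005
```

```bash
python3 -c "
from m import *
c=report(); c=cam('wrist');save(c,'w8.png')
"
```

```text
green (0.5376, 0.2489, 0.0362) pen [0.2653 0.002 ]
blue (0.5252, 0.1698, 0.037) pen [0.1853 0.0009]
red (0.5116, 0.093, 0.0377) pen [0.1073 0.0014]
[0.4544 0.0211 0.0581] pen [0.0268 0.0457] [-3.141e+00  1.000e-03  1.402e+00] [-1.3 -6.9  1.2] 0.0007 20.525
```

View pics/w8.png

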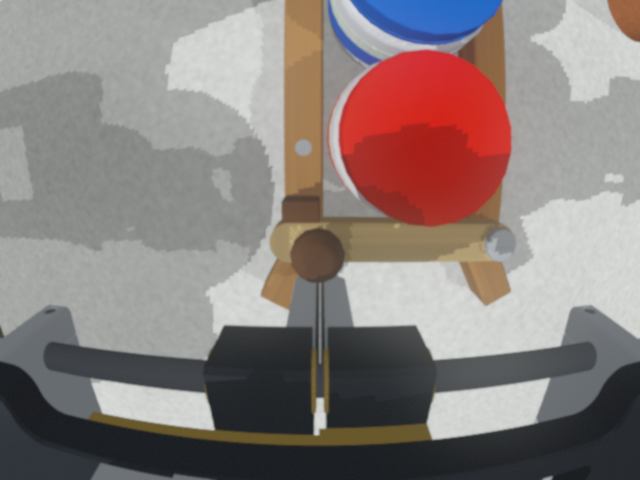

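>>> arm_command([
  {"slide": [0, 0.002, 0], "yaw": 0, "gripper": 0},
  {"slide": [0, 0.002, 0], "yaw": 0, "gripper": 0},
  {"slide": [-0.002, -0.01, 0], "yaw": 0, "gripper": 0},
  {"slide": [-0.007, -0.04, 0], "yaw": 0, "gripper": 0},
  {"slide": [-0.015, -0.09, 0.05], "yaw": 0, "gripper": 0},
  {"slide": [-0.025, -0.14, 0.1], "yaw": 0, "gripper": 0},
  {"slide": [-0.035, -0.19, 0.14], "yaw": 0, "gripper": 0},
  {"slide": [-0.035, -0.19, 0.14], "yaw": 0, "gripper": 0},
])

```text
time_s: 21.58
ee_pos: [0.4195, -0.1705, 0.2003]
eef_rot: [3.138, 0.001, 1.399]
force: [-0.0, -0.1, -0.9]
grip_width: 0.0006
```

```bash
python3 -c "
from m import *
c=report()
im=cv2.resize(c['color'][160:340,160:410],None,fx=3,fy=3,interpolation=cv2.INTER_CUBIC); cv2.imwrite('pics/t9.png',im[:,:,::-1])"
```

```text
green (0.5376, 0.249, 0.0361) pen [0.2654 0.002 ]
blue (0.525, 0.1705, 0.0371) pen [0.1859 0.0013]
red (0.5116, 0.0923, 0.0379) pen [0.1066 0.0013]
[ 0.4196 -0.1708  0.2004] pen [-0.1682  0.0479] [3.138e+00 1.000e-03 1.399e+00] [0. 1. 1.] 0.0005 21.625
```

View pics/t9.png

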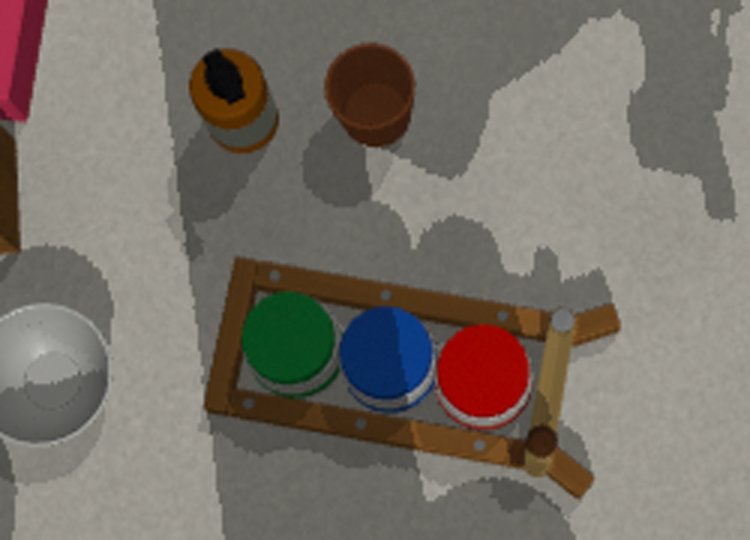

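```bash
python3 -c "
from m import *
c=cam('top'); px=lambda x,y:((x+.5)/3-.5+160,(y+.5)/3-.5+160)
a=pen(cast(c,px(562,320),.053)); b=pen(cast(c,px(542,440),.078)); print(a,b,'theta',np.arctan2(-(b-a)[0],(b-a)[1]))
job.hand_in()"
```

```text
[ 0.0501 -0.0566] [0.0495 0.0468] theta 0.005802642803212571
the job is handed in; nothing more can be done
```

The three jars are in single file in the pen with the turn bar shut behind them, and I handed the job in at about 21.7 s of the 70 s. I dragged each jar upright to the mouth and pushed it in with the part-open fingers, green then blue then red. Then I swung the bar round against its stop with the shut fingers.

**Last checks, from the top camera:**

| Jar | In from the mouth | Off the centre line |
|---|---|---|
| Green | 265 mm | about 2 mm |
| Blue | 186 mm | about 1 mm |
| Red | 107 mm | about 1 mm |

- **Bar:** the bar angle measured about 0.006 rad, well under the 0.08 limit.
- **Clearance:** the tool was clear of everything. The cup and pump look unmoved, and so does the part of the bowl in the last picture; I compared these by eye only and did not measure them again.

**One mistake:** before pushing the bar I typed a wrong height for one row, and the fingertips dropped to about 3 mm above the bench. The force stayed around 2 N and nothing was touched. I raised them straight back up and carried on.

No check failed. Jar positions repeated to within about 2 mm between pictures, except the scene view of the blue and red lids, which read about 6 mm different from the top camera. I used the top camera throughout.

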